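# Change over the strap-punching jig: spacer on, tight block rocked out

### The arm

A 6-joint arm with a two-finger parallel gripper is mounted at the origin on the work surface. World frame = base frame: x ahead of the robot, y to its left, z up, the work surface at z = 0. Lengths are in m, angles in rad, forces in N, time in s.
With the tool pointing down it reaches from about 0.3 to 0.825 m from the base axis. Payload 5.4 kg.
Tool frame: the origin (TCP) lies on the centre line of the jaws, within the pads' length; the fingertips stand 19 mm ahead of it and the grasp point (between the pads) is the TCP; x points along the fingers, z is the direction in which the jaws open and shut, and the axes are right-handed (so a half turn about x gives the same grasp; the last joint's range is limited). The gripper opens to 92 mm and grips with 3 to 60 N. Pads are 20 mm wide; open, the fingers measure 128 mm over their backs; the gripper's body (75 mm by 189 mm) begins 69 mm behind the grasp point.
Start: joints at [1.14, 0.158, 1.597, -0, 1.386, -0.21], TCP at [0.126, 0.561, 0.234] pointing down, gripper open.
Joint ranges: [-2.91, 2.91], [-0.94, 2.29], [0.18, 2.7], [-1.29, 4.43], [0.17, 2.64], [-3, 3]. Speed limits (rad/s): [2.57, 2.57, 3.14, 3.14, 3.14, 3.14].

### API

Orientations are given as a rotation vector (axis times angle).
In Python, from cell import sense, camera, camera_model, finish_job gives the robot as it stands.
- The arm moves only by the tool arm_command, never from a script. Its argument "increments" is a list of rows, each a list of 3 entries, a list of its own where there are three numbers: the shift along the world's x, y, z in m, then the turn about the world's z in rad, then the opening, from -1 (shut) to 1 (fully open). A call has 1 to 12 rows; each row shifts and turns the commanded pose from where the row before left it; what a row does not reach is not made up. A row lasts 1/10 s, in which the tool goes at most 50 mm and 8.59 degrees, less where a joint would pass 70% of its speed; a pose out of reach is approached as far as the arm can. A call is refused whole if a number of a shift passes 0.05 or a number of a turn 0.15, either way. A call with a gripper value outside its range is refused whole. The fingers move at their own pace and stop on an object; "squeeze" is the grip in N (left out, the last holds). Time passes only in rows, so rows that do not move let the fingers close. It gives the time, the measured TCP pose, the force and the opening at its end, in the units of the state.
- sense(): the state, without advancing time (a new reading comes with each control period).
- camera(name): name is "scene" or "top"; returns the picture (480x640x3 uint8, red, green, blue); there is no depth.
- camera_model(name): a dict with "K" (3x3 intrinsics, pixels), "position" and "attitude" of the camera in the world. Camera axes: x right, y up, looking along -z (the intrinsics and any distortion apply to the point x, -y, -z); pixel columns grow to the right and rows downward; lengths in m; the calibration is good to about 2 mm. A picture is of the moment at which its call begins. camera_model takes no time and is no camera call.
- finish_job(): hands the job in, once; it reports no verdict.
The state is a dict: "t": time; "joints": joint angles; "dq": joint speeds; "tau": joint torques, N m; "eef_pos": TCP position; "eef_rot": TCP orientation; "contact_force": force on the tool from outside, world axes, zero at the start; "wrist_torque": the same for the moment, N m; "grip_width": finger opening in m.
Only numpy, scipy, OpenCV 4.12 (cv2) and the standard library are available. Lean on these libraries where they do the work, as an engineer would, in place of code of your own. Each camera call takes 0.05 s, during which the arm holds its last target. There are 200 camera calls.

### The job

Change over the punching jig: slide the tall spacer ring over the jig's upright post, all the way down onto the base, and let go of it. Then grip the stem of the tight locating block and rock it side to side, along its length, easing it up until it comes free, without lifting the loose jig base off the bench or dragging it away. Finish while still holding the block upright and still, just clear, a centimetre or two above its pocket; leave everything else on the bench alone.

Things in the scene. Friction and masses are not known exactly. Their poses are not given: they have to be found in the camera images.
- jig: aluminium jig base, 120 (x) x 260 (y) x 40 mm high, 2.4 kg, standing loose on the bench. Origin at the centre of its underside, z up, y along its length. Post 70 mm from the centre towards -y, pocket with the block 70 mm towards +y. The pocket grips the block with about 35 N, more than the base weighs: a straight pull lifts the base along with the block
- post_tip (a point): top of the upright steel post: 20 mm diameter, 70 mm tall above the base, the last 8 mm tapering to 10 mm diameter. 110 mm above the bench
- post_foot (a point): centre of the post where it meets the base's top face, 40 mm above the jig's underside; axes as the jig's
- pocket (a point): centre of the pocket's mouth, in the plane of the base's top face, 40 mm above the jig's underside; axes as the jig's. The pocket is 57 mm long in y (2.5 mm free at each end of the block) and 20 mm deep. Sprung pads pinch the block's long faces 20 mm either side of its middle, 2 to 16 mm below the mouth: each lean about x lets one end up, gaining 2 to 4 mm with little pull
- block: steel locating block, 0.28 kg: foot 20 (x) x 52 (y) x 30 mm high, upright stem 18 (x) x 22 (y) mm in its middle, top 85 mm above the block's underside; grip the stem. Origin at the centre of the underside, z up, axes as the jig's at the start. Underside starts on the pocket floor, 20 mm below the base's top; it can lean 0.15 rad each way about x; free when its underside is above the mouth
- spacer: the tall steel spacer ring, outside 44 mm, bore 24 mm, 30 mm high, 0.24 kg, standing flat on the bench with its bore upright. Origin at the centre of its underside
- collar: thin flat steel ring, 40 mm across, hole 14 mm (too small for the post), 10 mm high; origin at the centre of its underside. Leave alone
- hammer: hammer lying flat. Leave alone
- thread_cone: grey thread cone, 64 mm across at the foot, 108 mm tall, upright. Leave alone
- glue_tin: plain steel tin, 70 mm across, 85 mm tall, upright. Leave alone
- drift_punch: dark steel hand punch standing upright, 28 mm across, 88 mm tall. Leave alone
- sole: black rubber shoe sole with heel, lying flat, about 220 mm long, 72 mm wide, up to 20 mm high. Leave alone
Not all that is in view belongs to the job. Leave any yellow look-alike of the block alone.

How it is judged:
On the way, in this order (a step that is already met when the one before it is completed fails the run):
1. the spacer sits on the base around the post, released (z of spacer in the frame of post_foot below 0.003 m and horizontal distance between spacer and post_foot below 0.006 m and angle between spacer's own z axis and vertical below 0.1 rad and contact force between the fingers and spacer below 0.1 N and z of block in the frame of pocket below -0.008 m), for 0.2 s.
2. the block is out of its pocket (z of block in the frame of pocket above 0.003 m), for 0.1 s.
At the end, for the whole second after the job is handed in: Spacer released, upright, within 3 mm of the base, round the post; block held in the fingers, still, within 0.2 rad of upright, touching nothing of the jig, underside 4 to 40 mm above the base top and within 25 mm sideways of the pocket; base flat on the bench (z of spacer in the frame of post_foot below 0.003 m and horizontal distance between spacer and post_foot below 0.006 m and angle between spacer's own z axis and vertical below 0.1 rad and contact force between the fingers and spacer below 0.1 N and z of block in the frame of pocket between 0.004 and 0.04 m and horizontal distance between block and pocket below 0.025 m and angle between block's own z axis and vertical below 0.2 rad and contact force between the fingers and block above 2 N and contact force between block and jig below 0.2 N and linear speed of each of block, jig below 0.02 m/s and height (world z) of jig below 0.003 m and angle between jig's own z axis and vertical below 0.02 rad); the arm keeps its last pose, push and grip.
It fails at once if the jig base is lifted off the bench by more than 8 mm or tipped by more than 0.1 rad (height (world z) of jig above 0.008 m or angle between jig's own z axis and vertical above 0.1 rad).
It fails at once if the jig base is dragged more than 40 mm (distance of jig from where it was at the start of the episode above 0.04 m).
It fails at once if a bystander is moved by more than 40 mm (distance of any of collar, hammer, thread_cone, glue_tin, drift_punch, sole from where it was at the start of the episode above 0.04 m).
It also fails if it takes over 58 s, if anything falls off the work surface, if the arm or the gripper's body presses on something with over 40 N, if the wrist force passes 120 N, or if a joint passes its speed limit or range.

## Working session

There is one attempt and no reset: what is moved stays moved. The work goes in short steps, Python scripts to look and compute and a tool call to move; the robot and the scene stay as the last step left them, time stands still between calls to the robot, and variables do not carry over. Pictures are saved under pics/ and viewed, about 8 in all and at most 12, crops included, and the job is handed in when it is done.

Besides the shell and the picture viewer there is one more tool, called after ">>>" as name(argument=value, ...) on one line, values as JSON. arm_command: Moves the arm, as the interface text tells. Its arguments: {"type":"object","properties":{"increments":{"type":"array"},"squeeze":{"type":"number"}},"required":["increments"]}

```bash
ls; mkdir -p pics; python3 - <<'E'
from cell import *
import cv2
for n in ("scene","top"):
    im=camera(n); cv2.imwrite(f"pics/{n}0.png",im[:,:,::-1]); m=camera_model(n); print(n,m)
print(sense())
E
```

```text
pics
scene {'K': array([[466.49582771,   0.        , 314.84894767],
       [  0.        , 466.49582771, 236.74198916],
       [  0.        ,   0.        ,   1.        ]]), 'position': array([ 0.97817163, -0.37007775,  0.84466208]), 'attitude': array([0.60173239, 0.29048157, 0.83781809])}
top {'K': array([[614.16223184,   0.        , 327.46950588],
       [  0.        , 614.16223184, 238.11815198],
       [  0.        ,   0.        ,   1.        ]]), 'position': array([ 4.21138547e-01, -3.24389167e-04,  1.29877834e+00]), 'attitude': array([ 0.06651966, -0.08038797, -1.57815849])}
{'t': 0.1, 'joints': array([ 1.13990327e+00,  1.58974846e-01,  1.59808533e+00, -2.00160431e-06,
        1.38622441e+00, -2.10085649e-01]), 'dq': array([-2.16101950e-05, -1.78107622e-03, -5.48443979e-03, -1.13875147e-03,
        1.37488937e-03, -2.87151694e-04]), 'tau': array([-1.35031055e-04, -3.86507142e+01, -3.22957635e+01,  7.02851778e-02,
        3.40626470e-02, -2.53120226e-05]), 'eef_pos': array([0.12572043, 0.56054104, 0.23273415]), 'eef_rot': array([-1.04588059,  1.30714067,  1.04460882]), 'contact_force': array([-0.39274126, -0.61842315, -0.28646021]), 'wrist_torque': array([ 0.02644383, -0.03222216,  0.02918732]), 'grip_width': 0.0917954966090359}
```

View pics/top0.png

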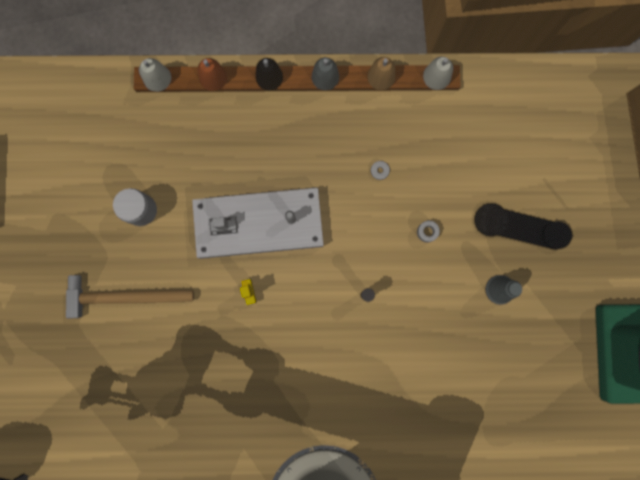

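View pics/scene0.png

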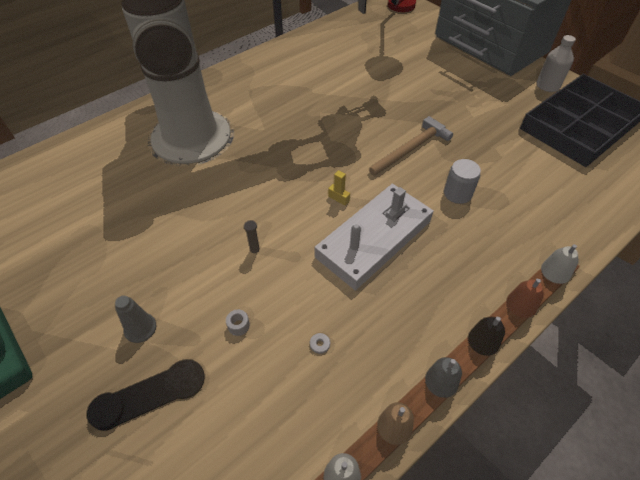

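The top view shows the jig at about (258,223), post tip about (290,216), block about (225,225), spacer about (429,231), collar (380,170) and a yellow look-alike (248,291). In the scene view the spacer is at (237,321), the post at (355,235) and the stem at (398,198). Next I'll measure by masks and take a zoomed crop.

```bash
cat > h.py <<'E'
import numpy as np, cv2
from scipy.spatial.transform import Rotation as R
from cell import *
CM={n:camera_model(n) for n in("scene","top")}
def ray(n,u,v):
    m=CM[n];d=np.linalg.solve(m["K"],[u,v,1.]);d=R.from_rotvec(m["attitude"]).apply([d[0],-d[1],-d[2]])
    return np.array(m["position"]),d/np.linalg.norm(d)
def plane(n,u,v,z):
    p,d=ray(n,u,v);return p+d*(z-p[2])/d[2]
def tri(a,b):
    "a=pixel in top, b=pixel in scene -> point, miss distance"
    p,d=ray("top",*a);q,e=ray("scene",*b)
    s,t=np.linalg.lstsq(np.c_[d,-e],q-p,rcond=None)[0]
    return (p+s*d+q+t*e)/2,np.linalg.norm(p+s*d-q-t*e)
def proj(n,P):
    m=CM[n];c=R.from_rotvec(m["attitude"]).inv().apply(np.array(P)-m["position"])
    w=m["K"]@[c[0],-c[1],-c[2]];return w[:2]/w[2]
def crop(im,u,v,w,h,s):
    return cv2.resize(im[v:v+h,u:u+w],None,fx=s,fy=s,interpolation=cv2.INTER_CUBIC)
E
python3 - <<'E'
from h import *
t=cv2.imread("pics/top0.png");s=cv2.imread("pics/scene0.png")
o=np.zeros((600,800,3),np.uint8)
o[:300,:560]=crop(t,185,185,140,75,4)
o[:240,560:800]=crop(t,409,211,40,40,6)
o[300:600,:400]=cv2.resize(crop(s,310,180,130,110,3)[:300],(390,300)).__class__ and np.pad(crop(s,310,180,130,100,3),((0,0),(0,10),(0,0)))
o[300:600,450:750]=crop(s,212,296,50,50,6)
cv2.imwrite("pics/crops.png",o)
for n,im in(("top",t),("scene",s)):
    hsv=cv2.cvtColor(im,cv2.COLOR_BGR2HSV)
    m=((hsv[...,1]<70)&(hsv[...,2]>90)).astype(np.uint8)
    k,l,st,c=cv2.connectedComponentsWithStats(m)
    for i in range(1,k):
        if st[i,4]>80: print(n,st[i],c[i].round(1))
    cs,_=cv2.findContours(m,cv2.RETR_EXTERNAL,cv2.CHAIN_APPROX_NONE)
    j=[c for c in cs if cv2.pointPolygonTest(c,(258,240) if n=="top" else (375,240),False)>0]
    for c in j: print(n,"jig",cv2.minAreaRect(c))
E
```

```text
top [ 107    0  210   55 4259] [233.4  33. ]
top [ 318    0   69   33 1408] [352.  14.]
top [594  40  46  13 181] [623.8  48.9]
top [424  57  28  33 677] [437.4  72.6]
top [139  58  21  34 470] [149.3  74. ]
top [371 161  19  19 272] [379.8 169.9]
top [ 192  187  132   72 7390] [257.9 222.5]
top [113 188  33  37 902] [128.8 204.8]
top [417 220  23  22 328] [428.  230.8]
top [ 66 275  13  44 473] [ 71.6 297.9]
top [ 278  451   92   29 1314] [320.5 465.4]
top jig ((257.0066833496094, 222.40257263183594), (60.52370071411133, 128.17539978027344), 84.47245788574219)
scene [283   7  35  27 273] [296.9  21.4]
scene [200  24  75  46 938] [236.3  46.9]
scene [548  46  25  18 305] [561.1  55.1]
scene [   0   79  152   78 2345] [ 77.2 116.2]
scene [ 150  109   84   53 1630] [191.9 142.6]
scene [423 116  30  20 197] [437.5 125.1]
scene [449 159  32  21 489] [465.6 168.8]
scene [ 314  183  120  108 5196] [370.  234.5]
scene [541 244  38  38 735] [560.1 261.6]
scene [115 295  15  12 120] [121.2 300.7]
scene [226 309  23  21 275] [236.5 319.2]
scene [531 323  27  43 661] [547.7 343.4]
scene [309 333  22  20 302] [319.5 342.4]
scene [ 529  352   87  128 3757] [579.3 437.3]
scene [443 358  15  16 128] [450.  364.3]
scene [324 453  36  27 742] [341.6 467.6]
scene jig ((371.75714111328125, 231.19815063476562), (59.447059631347656, 117.31475067138672), 45.744056701660156)
```

View pics/crops.png

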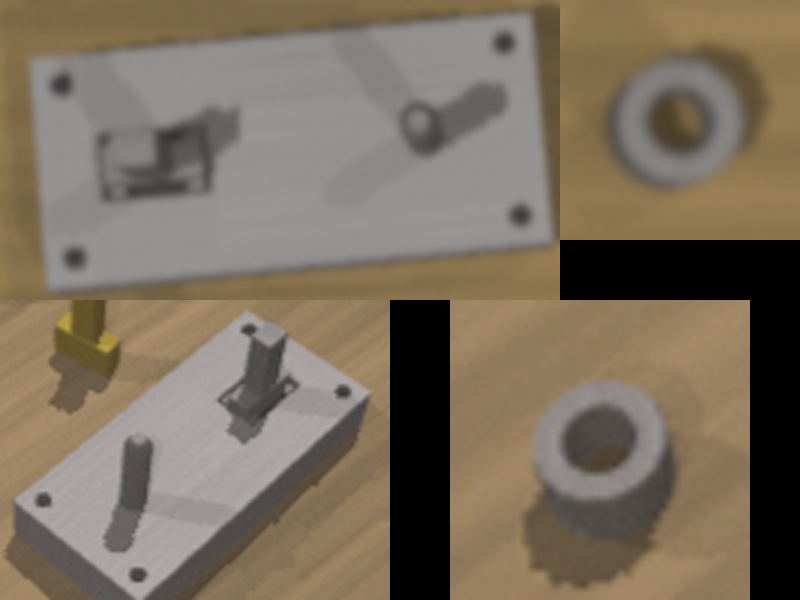

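The crop shows the four holes of the base, the stem with its bright top, the post and the spacer's ring face clearly in both views. I'll triangulate these points.

```bash
python3 - <<'E'
from h import *
T=lambda x,y:(185+(x+.5)/4-.5,185+(y+.5)/4-.5)
S=lambda x,y:(310+(x+.5)/3-.5,180+(y-300+.5)/3-.5)
H=[tri(T(*a),S(*b)) for a,b in [((61,84),(343,391)),((503,42),(138,575)),((520,215),(43,500)),((75,258),(248,329))]]
for h in H: print(h[0].round(4),round(h[1],4))
P=np.array([h[0] for h in H]); c=P.mean(0)
a=(P[0]+P[3]-P[1]-P[2]); yaw=np.arctan2(-a[0],a[1]); print("centre",c.round(4),"yaw",yaw, np.linalg.norm(a)/2)
Y=np.array([-np.sin(yaw),np.cos(yaw),0])
foot=c-.07*Y; pk=c+.07*Y
print("foot",foot.round(4),"pocket",pk.round(4))
inv=lambda n,p:((p[0]-185+.5)*4-.5,(p[1]-185+.5)*4-.5) if n=="top" else ((p[0]-310+.5)*3-.5,(p[1]-180+.5)*3-.5+300)
for nm,q in(("foot",foot),("tip",foot+[0,0,.07]),("stemtop",pk+[0,0,.065])):
    for n in("top","scene"): print(nm,n,np.round(inv(n,proj(n,q)),0))
print("tip tri",tri(T(419,120),S(138,440)), "stem tri",tri(T(133,148),S(268,333)))
ts=(409+(679-560+.5)/6-.5,211+(122+.5)/6-.5); ss=(212+(601-450+.5)/6-.5,296+(440-300+.5)/6-.5)
print("spacer",tri(ts,ss),plane("top",*ts,.03),plane("scene",*ss,.03))
# independent: ellipse fits
for n,f,x,y in(("top","top0",409,211),):
    im=cv2.imread(f"pics/{f}.png");hsv=cv2.cvtColor(im,cv2.COLOR_BGR2HSV)
    m=((hsv[...,1]<70)&(hsv[...,2]>90)).astype(np.uint8)
    for c in cv2.findContours(m,cv2.RETR_CCOMP,cv2.CHAIN_APPROX_NONE)[0]:
        e=cv2.boundingRect(c)
        if abs(e[0]+e[2]/2-428)<8 and abs(e[1]+e[3]/2-231)<8 and len(c)>15: print(cv2.fitEllipse(c))
for q in((503.5,289,.1),(429,231,.03),(380,170,.01),(368,295,.088),(248,291,.03)): print(q,plane("top",*q).round(3))
E
```

```text
[0.6088 0.2511 0.0407] 0.0008
[0.6289 0.0227 0.0394] 0.0001
[0.5388 0.0146 0.0393] 0.0002
[0.5184 0.2428 0.0407] 0.0001
centre [0.5737 0.1328 0.04  ] yaw 0.08853003054788745 0.22920761110911103
foot [0.5799 0.0631 0.04  ] pocket [0.5676 0.2025 0.04  ]
foot top [425. 136.]
foot scene [132. 499.]
tip top [418. 118.]
tip scene [138. 438.]
stemtop top [133. 147.]
stemtop scene [269. 333.]
tip tri (array([0.57958591, 0.06287509, 0.10748286]), np.float64(0.0004770765699121046)) stem tri (array([0.56701165, 0.20246547, 0.10444966]), np.float64(0.00039937897764718444))
spacer (array([ 0.55386709, -0.22239968,  0.02649133]), np.float64(0.0008997706456526425)) [ 0.55328417 -0.22218262  0.03      ] [ 0.55593103 -0.2226541   0.03      ]
((428.05487060546875, 230.85919189453125), (20.666166305541992, 22.48270606994629), 65.96794891357422)
((428.20849609375, 231.11831665039062), (9.622559547424316, 11.114202499389648), 121.20926666259766)
(503.5, 289, 0.1) [ 0.431 -0.354  0.1  ]
(429, 231, 0.03) [ 0.553 -0.223  0.03 ]
(380, 170, 0.01) [ 0.687 -0.126  0.01 ]
(368, 295, 0.088) [ 0.422 -0.09   0.088]
(248, 291, 0.03) [0.432 0.152 0.03 ]
```

```bash
python3 - <<'E'
from h import *
s=sense();M=R.from_rotvec(s["eef_rot"]).as_matrix();print(M.round(3));print("jaw angle from world x",np.arctan2(M[1,2],M[0,2]))
E
```

```text
[[-0.001 -0.976  0.219]
 [-0.002  0.219  0.976]
 [-1.     0.    -0.002]]
jaw angle from world x 1.3499895775799713
```

>>> arm_command(increments=[[[0.022,-0.036,0],-0.14,1],[[0.022,-0.036,0],-0.14,1],[[0.022,-0.036,0],-0.14,1],[[0.022,-0.036,0],-0.14,1],[[0.022,-0.036,0],-0.14,1],[[0.022,-0.036,0],-0.14,1],[[0.022,-0.036,0],-0.14,1],[[0.022,-0.036,0],-0.14,1],[[0.022,-0.036,0],-0.14,1],[[0.022,-0.036,0],0,1],[[0.022,-0.036,0],0,1],[[0.022,-0.036,0],0,1]], squeeze=30)

```text
t: 1.3
eef_pos: [0.3903, 0.1274, 0.2334]
eef_rot: [-0.07, 1.57, 0.071]
contact_force: [0.5, 0.7, -0.3]
grip_width: 0.0919
```

>>> arm_command(increments=[[[0.022,-0.04,-0.01],0,1],[[0.022,-0.04,-0.01],0,1],[[0.022,-0.04,-0.01],0,1],[[0.022,-0.04,-0.01],0,1],[[0.02,-0.04,-0.02],0,1],[[0.02,-0.04,-0.02],0,1],[[0.02,-0.04,-0.02],0,1],[[0.016,-0.035,-0.02],0,1],[[0,-0.036,-0.015],0,0.6],[[0,0,0],0,0.6],[[0,0,0],0,0.6]])

```text
t: 2.4
eef_pos: [0.5533, -0.222, 0.0977]
eef_rot: [-0.068, 1.571, 0.071]
contact_force: [-0.4, 0.4, 0.6]
grip_width: 0.0736
```

>>> arm_command(increments=[[[0.0005,0,-0.025],0,0.6],[[0,0,-0.025],0,0.6],[[0,0,-0.015],0,0.6],[[0,0,-0.01],0,0.6],[[0,0,0],0,0.6],[[0,0,0],0,-0.1],[[0,0,0],0,-0.2],[[0,0,0],0,-0.3],[[0,0,0],0,-0.3],[[0,0,0],0,-0.3],[[0,0,0],0,-0.3],[[0,0,0],0,-0.3]])

```text
t: 3.6
eef_pos: [0.5549, -0.2223, 0.0244]
eef_rot: [-0.071, 1.569, 0.07]
contact_force: [-1.3, 0.2, 4.4]
grip_width: 0.0435
```

>>> arm_command(increments=[[[0,0,0.03],0,-0.3],[[0,0,0.045],0,-0.3],[[0,0,0.045],0,-0.3],[[0.005,0.045,0.015],0,-0.3],[[0.005,0.045,0],0,-0.3],[[0.005,0.045,0],0,-0.3],[[0.005,0.045,0],0,-0.3],[[0.005,0.045,0],0,-0.3],[[0,0.04,0],0,-0.3],[[0,0.02,0],0,-0.3],[[0,0,0],0,-0.3],[[0,0,0],0,-0.3]])

```text
t: 4.8
eef_pos: [0.5787, 0.063, 0.1576]
eef_rot: [-0.072, 1.571, 0.071]
contact_force: [-0.0, -0.2, -2.9]
grip_width: 0.0433
```

```bash
python3 - <<'E'
from h import *
s=sense();p=s["eef_pos"];print(p,s["contact_force"],s["grip_width"])
t=cv2.cvtColor(camera("top"),cv2.COLOR_RGB2BGR);c=cv2.cvtColor(camera("scene"),cv2.COLOR_RGB2BGR)
cv2.imwrite("pics/t1.png",t);cv2.imwrite("pics/s1.png",c)
tip=[.5797,.063,.109]
print("tip px",proj("top",tip),proj("scene",tip)," ring bottom centre expected",proj("scene",[p[0],p[1],p[2]-.024]), "ring top",proj("scene",[p[0],p[1],p[2]+.006]))
u,v=proj("scene",p).astype(int)
print("crop origin",u-50,v-40)
cv2.imwrite("pics/c1.png",crop(c,u-50,v-40,100,75,8))
E
```

```text
[0.57874823 0.06299106 0.1575629 ] [-0.03145329 -0.1515283  -2.932291  ] 0.0433323157561683
tip px [289.17324179 214.38932767] [355.67823179 225.87924197]  ring bottom centre expected [356.10062209 217.83858295] ring top [357.06004533 207.89909775]
crop origin 306 169
```

View pics/c1.png

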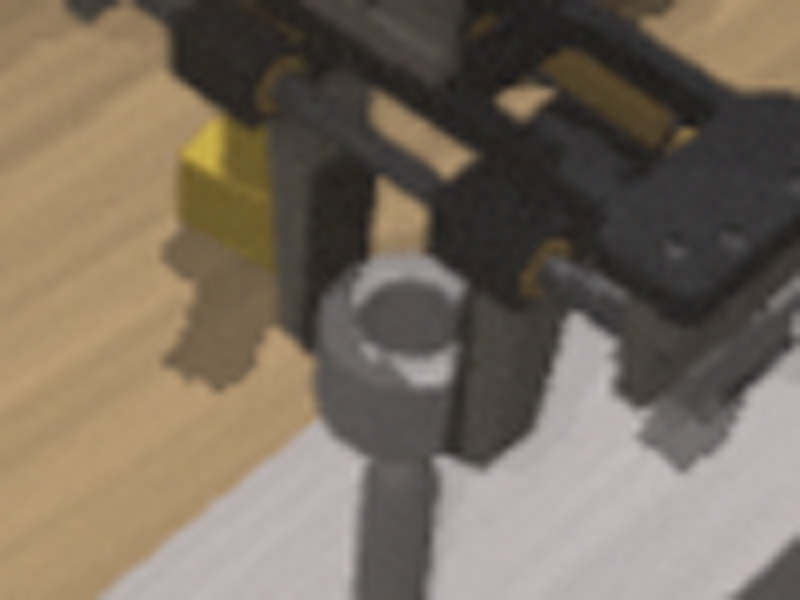

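The ring's bore centre (about 409,317 in the crop) lies on the post's line (about 399,470, leaning to 409), so it's well centred. I'll lower it onto the post.

>>> arm_command(increments=[[[0.0005,0,-0.02],0,-0.3],[[0,0,-0.01],0,-0.3],[[0,0,-0.006],0,-0.3],[[0,0,-0.006],0,-0.3],[[0,0,-0.008],0,-0.3],[[0,0,-0.008],0,-0.3]])

```text
t: 5.5
eef_pos: [0.5802, 0.0629, 0.1004]
eef_rot: [-0.071, 1.569, 0.071]
contact_force: [-0.3, 0.3, -2.4]
grip_width: 0.0436
```

>>> arm_command(increments=[[[0,0,-0.012],0,-0.3],[[0,0,-0.012],0,-0.3],[[0,0,-0.006],0,-0.3],[[0,0,-0.003],0,-0.3],[[0,0,-0.002],0,-0.3],[[0,0,0],0,-0.3]])

```text
t: 6.1
eef_pos: [0.5801, 0.063, 0.0657]
eef_rot: [-0.071, 1.569, 0.071]
contact_force: [0.0, 0.1, -3.5]
grip_width: 0.0432
```

>>> arm_command(increments=[[[0,0,-0.001],0,-0.3],[[0,0,0],0,-0.3],[[0,0,0],0,0.1],[[0,0,0],0,0.3],[[0,0,0],0,0.4],[[0,0,0],0,0.4],[[0,0,0.02],0,0.4],[[0,0,0.04],0,0.4],[[0,0,0.05],0,0.4],[[0,0,0.02],0,0.4]])

```text
t: 7.1
eef_pos: [0.5824, 0.0629, 0.2003]
eef_rot: [-0.072, 1.561, 0.07]
contact_force: [0.8, 1.1, 0.8]
grip_width: 0.0641
```

>>> arm_command(increments=[[[-0.003,0.03,0],0,0.4],[[-0.003,0.04,0],0,0.2],[[-0.003,0.04,0],0,0.1],[[-0.003,0.03,0],0.02,0],[[0,0,0],0,0],[[0,0,0],0,0]])

```text
t: 7.7
eef_pos: [0.5679, 0.2031, 0.1946]
eef_rot: [-0.088, 1.569, 0.087]
contact_force: [0.1, 0.9, 0.1]
grip_width: 0.0458
```

```bash
python3 - <<'E'
from h import *
s=sense();print(s["eef_pos"],s["contact_force"],s["grip_width"]);M=R.from_rotvec(s["eef_rot"]).as_matrix();print("jaw",np.arctan2(M[1,2],M[0,2]))
t=cv2.cvtColor(camera("top"),cv2.COLOR_RGB2BGR);c=cv2.cvtColor(camera("scene"),cv2.COLOR_RGB2BGR)
cv2.imwrite("pics/t2.png",t);cv2.imwrite("pics/s2.png",c)
cv2.imwrite("pics/c2.png",crop(c,310,160,130,95,6))
E
```

```text
[0.56785954 0.20310924 0.19459223] [0.10263377 0.85948145 0.13749712] 0.045781218837485885
jaw 0.111104493550388
```

View pics/c2.png

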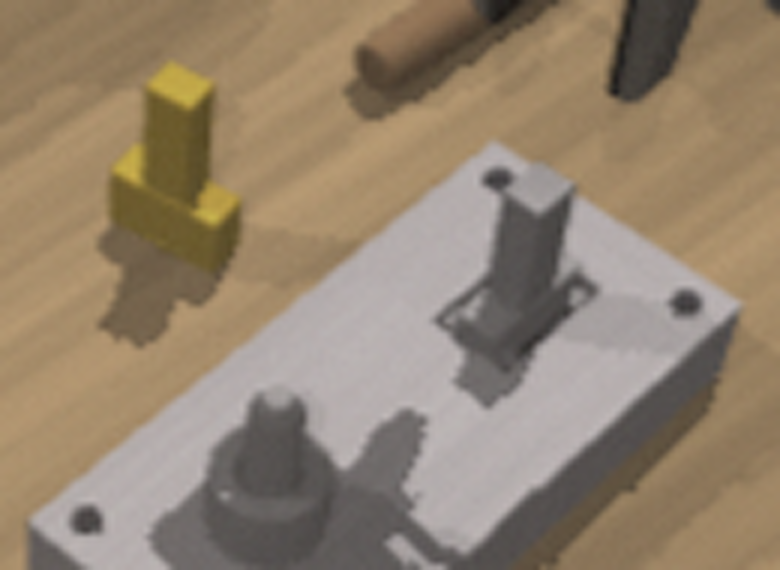

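The spacer sits on the base around the post (crop about 270,500). The stem's top is at about (538,190), with the base still in place. Next I'll go down and grip the stem.

>>> arm_command(increments=[[[-0.0005,0,-0.03],-0.02,0],[[0,0,-0.04],0,0],[[0,0,-0.025],0,0],[[0,0,-0.012],0,0],[[0,0,0],0,0],[[0,0,0],0,-0.4],[[0,0,0],0,-0.6],[[0,0,0],0,-0.8],[[0,0,0],0,-0.8],[[0,0,0],0,-0.8],[[0,0,0],0,-0.8]], squeeze=25)

```text
t: 8.9
eef_pos: [0.5681, 0.2031, 0.0888]
eef_rot: [-0.071, 1.568, 0.071]
contact_force: [-1.4, -0.5, 6.5]
grip_width: 0.018
```

>>> arm_command(increments=[[[0,0.003,0.001],0,-0.8],[[0,0.003,0.001],0,-0.8],[[-0.001,0.003,0.001],0,-0.8],[[0,0,0],0,-0.8]])

```text
t: 9.3
eef_pos: [0.5665, 0.2086, 0.089]
eef_rot: [-0.077, 1.571, 0.066]
contact_force: [2.9, -11.2, -5.9]
grip_width: 0.0179
```

>>> arm_command(increments=[[[0,0.002,0.001],0,-0.8],[[0,0.002,0.001],0,-0.8],[[0,0,0],0,-0.8],[[0,0,0],0,-0.8]])

```text
t: 9.7
eef_pos: [0.5648, 0.2131, 0.0891]
eef_rot: [-0.076, 1.574, 0.067]
contact_force: [2.9, -8.6, -11.3]
grip_width: 0.018
```

```bash
cat > jig.py <<'E'
from h import *
import sys
s=sense();print(s["t"],s["eef_pos"].round(4),s["contact_force"].round(1),s["wrist_torque"].round(2),s["grip_width"].round(4))
t=cv2.cvtColor(camera("top"),cv2.COLOR_RGB2BGR);c=cv2.cvtColor(camera("scene"),cv2.COLOR_RGB2BGR)
cv2.imwrite(f"pics/t{sys.argv[1]}.png",t);cv2.imwrite(f"pics/s{sys.argv[1]}.png",c)
# image shift of the hole patches near the post since s2 (sub-pixel template match)
r=cv2.imread("pics/s2.png")
for P in([.6289,.0227,.04],[.5388,.0146,.04]):
    u,v=proj("scene",P).round().astype(int)
    res=cv2.matchTemplate(c[v-17:v+18,u-17:u+18],r[v-7:v+8,u-7:u+8],cv2.TM_CCOEFF_NORMED)
    _,b,_,(x,y)=cv2.minMaxLoc(res);a=plane("scene",u,v,.04);d=plane("scene",u+x-10,v+y-10,.04)-a
    print("hole shift mm",(d[:2]*1000).round(1),round(b,2))
E
python3 jig.py 3; python3 - <<'E'
import sys;sys.path.insert(0,".")
import cv2;c=cv2.imread("pics/s3.png");cv2.imwrite("pics/c3.png",cv2.resize(c[160:290,305:445],None,fx=4.5,fy=4.5,interpolation=cv2.INTER_CUBIC))
E
```

```text
Traceback (most recent call last):
  File "jig.py", line 3, in <module>
    s=sense();print(s["t"],s["eef_pos"].round(4),s["contact_force"].round(1),s["wrist_torque"].round(2),s["grip_width"].round(4))
                                                                                                        ^^^^^^^^^^^^^^^^^^^^^
AttributeError: 'float' object has no attribute 'round'
[ WARN:0@0.012] global loadsave.cpp:275 findDecoder imread_('pics/s3.png'): can't open/read file: check file path/integrity
Traceback (most recent call last):
TypeError: 'NoneType' object is not subscriptable
```

```bash
sed -i 's/s\["grip_width"\].round(4)/round(s["grip_width"],4)/' jig.py; python3 jig.py 3; python3 - <<'E'
import cv2;c=cv2.imread("pics/s3.png");cv2.imwrite("pics/c3.png",cv2.resize(c[160:290,305:445],None,fx=4.5,fy=4.5,interpolation=cv2.INTER_CUBIC))
E
```

```text
9.7 [0.5648 0.2131 0.0891] [  2.9  -8.6 -11.3] [-1.79 -0.66  0.13] 0.018
hole shift mm [0.4 8. ] 0.81
hole shift mm [-1.9 10.1] 0.6
```

View pics/c3.png

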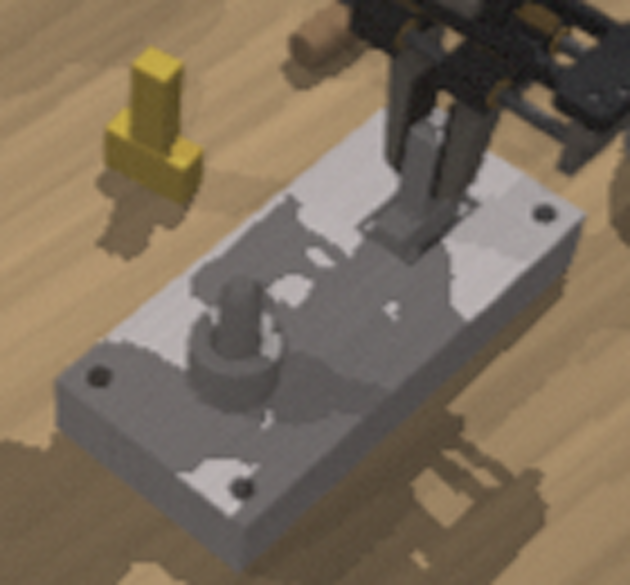

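The image shows the base slid about 9 mm along +y with the block still upright in it. The push sat too low, with too much grip moment and pull. I'll regrip higher for a longer lever, with less squeeze and little pull.

>>> arm_command(increments=[[[0,-0.003,-0.003],0,-0.8],[[0,0,-0.002],0,-0.8],[[0,0,0],0,-0.3],[[0,0,0.008],0,-0.3],[[0,0,0.009],0,-0.3],[[0,0,0],0,-0.8],[[0,0,0],0,-0.8],[[0,0,0],0,-0.8],[[0,0,0],0,-0.8]], squeeze=18)

```text
t: 10.7
eef_pos: [0.5661, 0.2131, 0.1052]
eef_rot: [-0.071, 1.571, 0.071]
contact_force: [-4.2, -0.6, 6.1]
grip_width: 0.0179
```

>>> arm_command(increments=[[[0.001,-0.002,0.001],0,-0.8],[[0,-0.002,0.001],0,-0.8],[[0,-0.002,0],0,-0.8],[[0,-0.001,0],0,-0.8]])

```text
t: 11.1
eef_pos: [0.5663, 0.2092, 0.1059]
eef_rot: [-0.065, 1.571, 0.076]
contact_force: [-2.0, 12.2, 0.5]
grip_width: 0.0177
```

>>> arm_command(increments=[[[0,-0.001,0],0,-0.8],[[0,-0.001,0],0,-0.8],[[0,-0.001,0],0,-0.8],[[0,-0.001,0],0,-0.8]])

```text
t: 11.5
eef_pos: [0.5666, 0.2057, 0.1067]
eef_rot: [-0.065, 1.57, 0.076]
contact_force: [-3.0, 12.2, 2.8]
grip_width: 0.018
```

```bash
python3 jig.py 4
```

```text
11.5 [0.5666 0.2057 0.1067] [-3.  12.2  2.8] [2.28 0.61 0.08] 0.018
hole shift mm [22.8  0.8] 0.66
hole shift mm [-3.2  8.4] 0.58
```

```bash
cat > jig.py <<'E'
from h import *
import sys
# base hole positions: darkest round blob near expected pixel -> plane z=.04, shift vs s2
def holes(im):
    g=cv2.GaussianBlur(cv2.cvtColor(im,cv2.COLOR_BGR2GRAY),(0,0),1)
    bh=cv2.morphologyEx(g,cv2.MORPH_BLACKHAT,cv2.getStructuringElement(cv2.MORPH_ELLIPSE,(11,11))).astype(float)
    out=[]
    for P in([.6289,.0227,.04],[.5388,.0146,.04]):
        u,v=proj("scene",P).round().astype(int);w=bh[v-9:v+10,u-9:u+12].copy();i,j=np.unravel_index(w.argmax(),w.shape)
        w=np.clip(bh[v-9+i-3:v-9+i+4,u-9+j-3:u-9+j+4]-.4*w.max(),0,None);y,x=np.mgrid[-3:4,-3:4]
        out.append(plane("scene",u-9+j+(w*x).sum()/w.sum(),v-9+i+(w*y).sum()/w.sum(),.04)[:2])
    return np.array(out)
if __name__=="__main__":
    k=sys.argv[1]
    if not k.startswith("o"):
        s=sense();print(s["t"],s["eef_pos"].round(4),s["contact_force"].round(1),s["wrist_torque"].round(2))
        cv2.imwrite(f"pics/s{k}.png",cv2.cvtColor(camera("scene"),cv2.COLOR_RGB2BGR))
    k=k.lstrip("o")
    print("shift mm",((holes(cv2.imread(f"pics/s{k}.png"))-holes(cv2.imread("pics/s2.png")))*1000).round(1).tolist())
E
python3 jig.py o3; python3 jig.py o4;python3 - <<'E'
import cv2;c=cv2.imread("pics/s4.png");cv2.imwrite("pics/c4.png",cv2.resize(c[160:290,305:445],None,fx=4.5,fy=4.5,interpolation=cv2.INTER_CUBIC))
E
```

```text
shift mm [[-2.7, 8.5], [-2.4, 9.2]]
shift mm [[-2.4, 9.5], [-2.0, 8.9]]
```

View pics/c4.png

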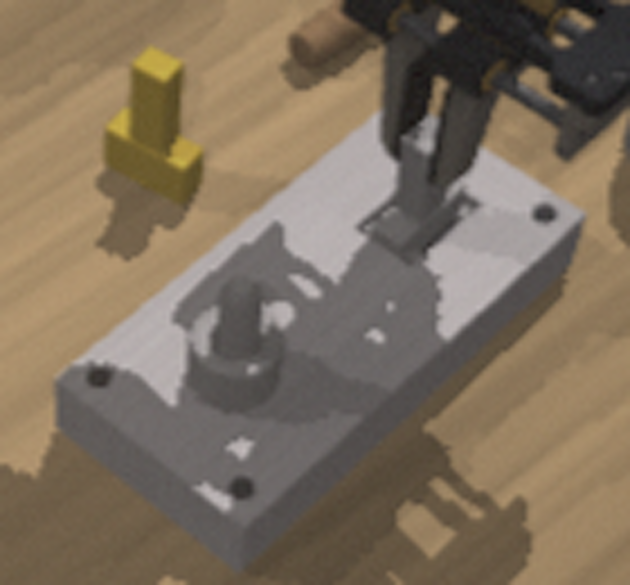

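The base stayed put (shift unchanged) and the block is now leaning towards -y. I'll ease up and rock the other way.

>>> arm_command(increments=[[[0,-0.001,0.001],0,-0.8],[[0,0,0.001],0,-0.8],[[0,0,0.001],0,-0.8],[[0,0,0],0,-0.8]])

```text
t: 12.0
eef_pos: [0.5659, 0.2035, 0.1073]
eef_rot: [-0.067, 1.572, 0.074]
contact_force: [1.1, 8.7, -7.7]
grip_width: 0.0178
```

>>> arm_command(increments=[[[0,0.002,0],0,-0.8],[[0,0.002,0],0,-0.8],[[0,0.002,0],0,-0.8],[[0,0.002,0],0,-0.8],[[0,0.002,0],0,-0.8],[[0,0.002,0],0,-0.8],[[0,0,0],0,-0.8]])

```text
t: 12.7
eef_pos: [0.5663, 0.21, 0.108]
eef_rot: [-0.075, 1.574, 0.066]
contact_force: [-0.2, -9.2, -8.0]
grip_width: 0.018
```

>>> arm_command(increments=[[[0,0.001,-0.001],0,-0.8],[[0,0.002,0],0,-0.8],[[0,0.002,0],0,-0.8],[[0,0.001,0],0,-0.8],[[0,0.001,0],0,-0.8],[[0,0,0],0,-0.8]])

```text
t: 13.3
eef_pos: [0.5664, 0.217, 0.1079]
eef_rot: [-0.076, 1.574, 0.066]
contact_force: [-2.6, -10.3, -2.9]
grip_width: 0.0179
```

```bash
python3 jig.py 5
```

```text
13.3 [0.5664 0.217  0.1079] [ -2.6 -10.3  -2.9] [-1.95  0.58  0.08]
shift mm [[-2.3, 8.8], [-2.3, 9.4]]
```

>>> arm_command(increments=[[[0,0.002,0.001],0,-0.8],[[0,0.001,0.001],0,-0.8],[[0,0.001,0],0,-0.8],[[0,0,0],0,-0.8]])

```text
t: 13.75
eef_pos: [0.5656, 0.2202, 0.1081]
eef_rot: [-0.076, 1.576, 0.065]
contact_force: [-0.0, -11.1, -9.6]
grip_width: 0.0179
```

>>> arm_command(increments=[[[0,-0.002,0.001],0,-0.8],[[0,-0.002,0],0,-0.8],[[0,-0.002,0],0,-0.8],[[0,-0.002,0],0,-0.8],[[0,-0.002,0],0,-0.8],[[0,-0.002,0],0,-0.8],[[0,-0.002,0],0,-0.8],[[0,-0.002,0],0,-0.8],[[0,-0.002,0],0,-0.8],[[0,0,0],0,-0.8]])

```text
t: 14.75
eef_pos: [0.5673, 0.2076, 0.1126]
eef_rot: [-0.068, 1.569, 0.073]
contact_force: [-2.4, 6.6, -11.1]
grip_width: 0.0179
```

>>> arm_command(increments=[[[0,-0.002,0],0,-0.8],[[0,-0.002,0],0,-0.8],[[0,-0.001,0],0,-0.8],[[0,0,0],0,-0.8]])

```text
t: 15.15
eef_pos: [0.5676, 0.2029, 0.113]
eef_rot: [-0.068, 1.569, 0.073]
contact_force: [-2.6, 6.5, -10.3]
grip_width: 0.018
```

```bash
python3 jig.py 6;python3 - <<'E'
import cv2;c=cv2.imread("pics/s6.png");cv2.imwrite("pics/c6.png",cv2.resize(c[150:250,360:450],None,fx=6,fy=6,interpolation=cv2.INTER_CUBIC))
E
```

```text
15.15 [0.5676 0.2029 0.113 ] [ -2.6   6.5 -10.3] [ 1.35  0.7  -0.02]
shift mm [[-2.4, 9.4], [-2.0, 9.5]]
```

View pics/c6.png

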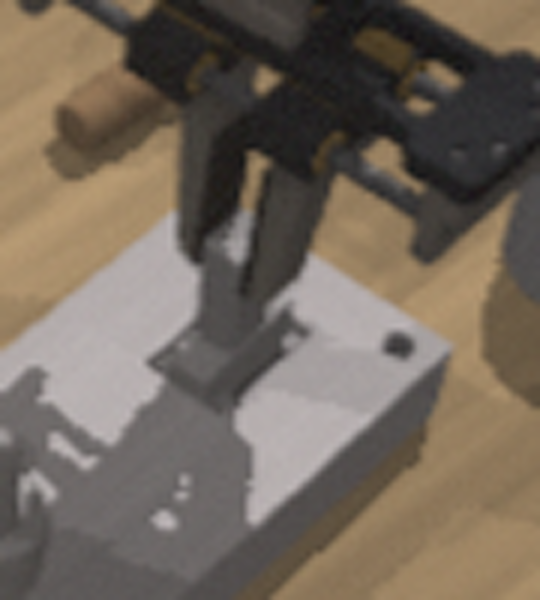

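The block's foot has risen a little on one end, but the stem top sits slightly lower between the fingers than before, so the grip slipped. I'll regrip lower with more squeeze.

>>> arm_command(increments=[[[0,0.002,-0.004],0,-0.8],[[0,0,0],0,-0.4],[[0,0,0],0,-0.4],[[0,0,-0.008],0,-0.4],[[0,0,0],0,-0.4],[[0,0,0],0,-0.8],[[0,0,0],0,-0.8],[[0,0,0],0,-0.8],[[0,0,0],0,-0.8]], squeeze=30)

```text
t: 16.1
eef_pos: [0.5673, 0.2029, 0.0995]
eef_rot: [-0.071, 1.57, 0.07]
contact_force: [-0.9, -1.3, -0.1]
grip_width: 0.0178
```

>>> arm_command(increments=[[[0,0.002,0.001],0,-0.8],[[0,0.002,0.001],0,-0.8],[[0,0.002,0],0,-0.8],[[0,0.002,0],0,-0.8],[[0,0.002,0],0,-0.8],[[0,0.002,0],0,-0.8],[[0,0.002,0],0,-0.8],[[0,0.001,0],0,-0.8],[[0,0.001,0],0,-0.8],[[0,0,0],0,-0.8]])

```text
t: 17.1
eef_pos: [0.5666, 0.2149, 0.1002]
eef_rot: [-0.077, 1.573, 0.065]
contact_force: [-0.7, -12.9, -2.6]
grip_width: 0.0178
```

>>> arm_command(increments=[[[0,0.002,0.001],0,-0.8],[[0,0.001,0.001],0,-0.8],[[0,0.001,0],0,-0.8],[[0,0.001,0],0,-0.8],[[0,0,0],0,-0.8]])

```text
t: 17.6
eef_pos: [0.5656, 0.2201, 0.1003]
eef_rot: [-0.077, 1.576, 0.065]
contact_force: [0.6, -11.5, -9.9]
grip_width: 0.0179
```

```bash
python3 jig.py 7
```

```text
17.6 [0.5656 0.2201 0.1003] [  0.6 -11.5  -9.9] [-2.52 -0.08 -0.05]
shift mm [[-2.4, 14.0], [-3.0, 14.7]]
```

>>> arm_command(increments=[[[0,-0.002,0],0,-0.8],[[0,-0.002,0],0,-0.8],[[0,-0.002,0],0,-0.8],[[0,-0.002,0],0,-0.8],[[0,-0.002,0],0,-0.8],[[0,-0.002,0],0,-0.8],[[0,-0.002,0],0,-0.8],[[0,-0.002,0],0,-0.8],[[0,0,0],0,-0.8]])

```text
t: 18.55
eef_pos: [0.5652, 0.2102, 0.1013]
eef_rot: [-0.068, 1.574, 0.074]
contact_force: [-0.5, 6.8, -18.0]
grip_width: 0.0175
```

>>> arm_command(increments=[[[0,-0.001,-0.002],0,-0.8],[[0,-0.002,-0.001],0,-0.8],[[0,-0.002,0],0,-0.8],[[0,-0.002,0],0,-0.8],[[0,-0.001,0],0,-0.8],[[0,0,0],0,-0.8]])

```text
t: 19.15
eef_pos: [0.5666, 0.2041, 0.1011]
eef_rot: [-0.065, 1.57, 0.077]
contact_force: [-3.3, 12.4, -7.3]
grip_width: 0.0178
```

```bash
python3 jig.py 8
```

```text
19.15 [0.5666 0.2041 0.1011] [-3.3 12.4 -7.3] [2.35 0.6  0.06]
shift mm [[-2.2, 6.9], [-2.0, 6.4]]
```

>>> arm_command(increments=[[[0,0.003,-0.002],0,-0.8],[[0,0,0],0,-0.4],[[0,0,0],0,-0.4],[[0,0,0.01],0,-0.4],[[0,0,0],0,-0.4],[[0,0,0],0,-0.8],[[0,0,0],0,-0.8],[[0,0,0],0,-0.8]], squeeze=22)

```text
t: 20.0
eef_pos: [0.5674, 0.2029, 0.1092]
eef_rot: [-0.071, 1.57, 0.071]
contact_force: [-2.7, -0.0, 6.3]
grip_width: 0.0175
```

```bash
python3 jig.py 9;python3 - <<'E'
import cv2;c=cv2.imread("pics/s9.png");cv2.imwrite("pics/c9.png",cv2.resize(c[150:250,350:440],None,fx=6,fy=6,interpolation=cv2.INTER_CUBIC))
E
```

```text
20.0 [0.5674 0.2029 0.1092] [-2.7 -0.   6.3] [-0.14  0.64  0.03]
shift mm [[-3.1, 6.5], [-1.8, 6.2]]
```

View pics/c9.png

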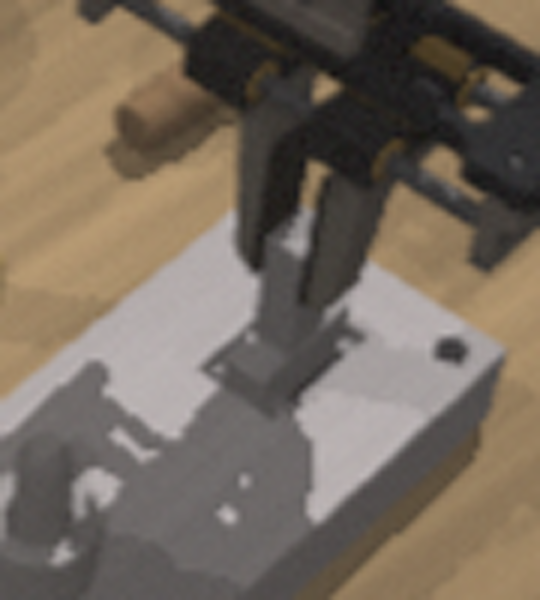

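>>> arm_command(increments=[[[0,0.002,0.001],0,-0.8],[[0,0.002,0.001],0,-0.8],[[0,0.002,0.001],0,-0.8],[[0,0.002,0.001],0,-0.8],[[0,0.002,0],0,-0.8],[[0,0.002,0],0,-0.8],[[0,0.001,0],0,-0.8],[[0,0,0],0,-0.8]])

```text
t: 20.85
eef_pos: [0.566, 0.2125, 0.1099]
eef_rot: [-0.076, 1.575, 0.066]
contact_force: [0.1, -11.5, -5.7]
grip_width: 0.0173
```

>>> arm_command(increments=[[[0,0.002,0],0,-0.8],[[0,0.002,0],0,-0.8],[[0,0.001,0],0,-0.8],[[0,0,0],0,-0.8]])

```text
t: 21.25
eef_pos: [0.5659, 0.2173, 0.1098]
eef_rot: [-0.077, 1.575, 0.065]
contact_force: [-0.2, -12.0, -5.5]
grip_width: 0.018
```

```bash
python3 jig.py 10
```

```text
21.25 [0.5659 0.2173 0.1098] [ -0.2 -12.   -5.5] [-2.39  0.13 -0.  ]
shift mm [[-2.3, 5.8], [-1.9, 6.6]]
```

>>> arm_command(increments=[[[0,0.002,0.001],0,-0.8],[[0,0.001,0],0,-0.8],[[0,0,0],0,-0.8],[[0,-0.002,0],0,-0.8],[[0,-0.002,0],0,-0.8],[[0,-0.002,0],0,-0.8],[[0,-0.002,0],0,-0.8],[[0,-0.002,0],0,-0.8],[[0,-0.002,0],0,-0.8],[[0,-0.002,0],0,-0.8],[[0,0,0],0,-0.8]])

```text
t: 22.4
eef_pos: [0.5656, 0.2124, 0.1119]
eef_rot: [-0.067, 1.573, 0.074]
contact_force: [-2.4, 8.1, -14.2]
grip_width: 0.0176
```

>>> arm_command(increments=[[[0,-0.002,0],0,-0.8],[[0,-0.002,0],0,-0.8],[[0,-0.002,0],0,-0.8],[[0,-0.001,0],0,-0.8],[[0,0,0],0,-0.8]])

```text
t: 22.9
eef_pos: [0.5662, 0.2058, 0.1129]
eef_rot: [-0.067, 1.571, 0.075]
contact_force: [-1.1, 8.6, -11.3]
grip_width: 0.0174
```

```bash
python3 jig.py 11
```

```text
22.9 [0.5662 0.2058 0.1129] [ -1.1   8.6 -11.3] [1.67 0.33 0.05]
shift mm [[-2.6, 7.9], [-2.2, 7.5]]
```

>>> arm_command(increments=[[[0,-0.002,0],0,-0.8],[[0,-0.002,0],0,-0.8],[[0,-0.001,0],0,-0.8],[[0,0.002,0],0,-0.8],[[0,0.002,0],0,-0.8],[[0,0.002,0],0,-0.8],[[0,0.002,0],0,-0.8],[[0,0.002,0],0,-0.8],[[0,0.002,0],0,-0.8],[[0,0.002,0],0,-0.8],[[0,0,0],0,-0.8]])

```text
t: 24.05
eef_pos: [0.5673, 0.2092, 0.1139]
eef_rot: [-0.075, 1.571, 0.066]
contact_force: [-2.8, -9.4, -5.7]
grip_width: 0.0175
```

>>> arm_command(increments=[[[0,0.002,0],0,-0.8],[[0,0.002,0],0,-0.8],[[0,0.002,0],0,-0.8],[[0,0.001,0],0,-0.8],[[0,0,0],0,-0.8]])

```text
t: 24.55
eef_pos: [0.5672, 0.2159, 0.114]
eef_rot: [-0.076, 1.572, 0.066]
contact_force: [-3.0, -10.8, -4.0]
grip_width: 0.0182
```

```bash
python3 jig.py 12;python3 - <<'E'
import cv2;c=cv2.imread("pics/s12.png");cv2.imwrite("pics/c12.png",cv2.resize(c[150:250,350:440],None,fx=6,fy=6,interpolation=cv2.INTER_CUBIC))
E
```

```text
24.55 [0.5672 0.2159 0.114 ] [ -3.  -10.8  -4. ] [-2.23  0.95 -0.05]
shift mm [[-2.3, 8.6], [-2.6, 8.0]]
```

View pics/c12.png

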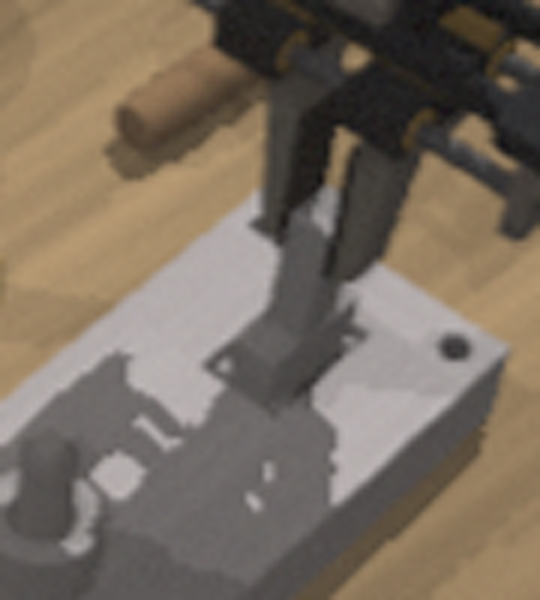

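The foot now stands higher out of the pocket, leaning +y, and the base has not moved. I'll keep the same pattern.

>>> arm_command(increments=[[[0,0.002,0.001],0,-0.8],[[0,0.001,0.001],0,-0.8],[[0,0,0],0,-0.8],[[0,-0.002,0],0,-0.8],[[0,-0.002,0],0,-0.8],[[0,-0.002,0],0,-0.8],[[0,-0.002,0],0,-0.8],[[0,-0.002,0],0,-0.8],[[0,-0.002,0],0,-0.8],[[0,-0.002,0],0,-0.8],[[0,-0.002,0],0,-0.8]])

```text
t: 25.7
eef_pos: [0.567, 0.2091, 0.1159]
eef_rot: [-0.066, 1.57, 0.075]
contact_force: [-2.5, 9.5, -10.8]
grip_width: 0.0178
```

>>> arm_command(increments=[[[0,-0.002,0],0,-0.8],[[0,-0.002,0],0,-0.8],[[0,-0.002,0],0,-0.8],[[0,-0.002,0],0,-0.8],[[0,0,0],0,-0.8]])

```text
t: 26.2
eef_pos: [0.5675, 0.2007, 0.1164]
eef_rot: [-0.067, 1.568, 0.075]
contact_force: [-2.2, 8.7, -10.7]
grip_width: 0.0176
```

```bash
python3 jig.py 13
```

```text
26.2 [0.5675 0.2007 0.1164] [ -2.2   8.7 -10.7] [ 1.63  0.56 -0.05]
shift mm [[-2.5, 8.9], [-2.5, 9.9]]
```

>>> arm_command(increments=[[[0,0,0.001],0,-0.8],[[0,0.002,0],0,-0.8],[[0,0.002,0],0,-0.8],[[0,0.002,0],0,-0.8],[[0,0.002,0],0,-0.8],[[0,0.002,0],0,-0.8],[[0,0.002,0],0,-0.8],[[0,0.002,0],0,-0.8],[[0,0.002,0],0,-0.8],[[0,0.002,0],0,-0.8],[[0,0.002,0],0,-0.8]])

```text
t: 27.35
eef_pos: [0.5679, 0.2148, 0.1178]
eef_rot: [-0.076, 1.57, 0.066]
contact_force: [-3.0, -10.9, -5.8]
grip_width: 0.018
```

>>> arm_command(increments=[[[0,0.001,0],0,-0.8],[[0,0.001,0.001],0,-0.8],[[0,0,0],0,-0.8]])

```text
t: 27.65
eef_pos: [0.5676, 0.2168, 0.1179]
eef_rot: [-0.076, 1.571, 0.066]
contact_force: [-1.7, -10.4, -8.9]
grip_width: 0.0179
```

```bash
python3 jig.py 14
```

```text
27.65 [0.5676 0.2168 0.1179] [ -1.7 -10.4  -8.9] [-2.18  0.68 -0.07]
shift mm [[-3.7, 10.1], [-2.3, 9.4]]
```

>>> arm_command(increments=[[[0,0.002,0],0,-0.8],[[0,0.001,0],0,-0.8],[[0,-0.002,0.001],0,-0.8],[[0,-0.002,0],0,-0.8],[[0,-0.002,0],0,-0.8],[[0,-0.002,0],0,-0.8],[[0,-0.002,0],0,-0.8],[[0,-0.002,0],0,-0.8],[[0,-0.002,0],0,-0.8],[[0,-0.002,0],0,-0.8],[[0,-0.002,0],0,-0.8],[[0,-0.002,0],0,-0.8]])

```text
t: 28.9
eef_pos: [0.5676, 0.2063, 0.1197]
eef_rot: [-0.066, 1.568, 0.076]
contact_force: [-2.3, 9.5, -9.6]
grip_width: 0.0178
```

>>> arm_command(increments=[[[0,-0.002,0],0,-0.8],[[0,-0.001,0.001],0,-0.8],[[0,0,0],0,-0.8]])

```text
t: 29.2
eef_pos: [0.5674, 0.2027, 0.12]
eef_rot: [-0.067, 1.568, 0.075]
contact_force: [-2.2, 7.6, -12.7]
grip_width: 0.0182
```

>>> arm_command(increments=[[[0,0.002,0],0,-0.8],[[0,0.002,0],0,-0.8],[[0,0.002,0],0,-0.8],[[0,0.002,0],0,-0.8],[[0,0.002,0],0,-0.8],[[0,0.002,0],0,-0.8],[[0,0.002,0],0,-0.8],[[0,0.002,0],0,-0.8],[[0,0.002,0],0,-0.8],[[0,0.002,0],0,-0.8],[[0,0,0],0,-0.8]])

```text
t: 30.3
eef_pos: [0.5681, 0.2172, 0.1209]
eef_rot: [-0.075, 1.569, 0.066]
contact_force: [-3.8, -9.0, -5.9]
grip_width: 0.0182
```

```bash
python3 jig.py 15;python3 - <<'E'
import cv2;c=cv2.imread("pics/s15.png");cv2.imwrite("pics/c15.png",cv2.resize(c[150:250,350:440],None,fx=6,fy=6,interpolation=cv2.INTER_CUBIC))
E
```

```text
30.3 [0.5681 0.2172 0.1209] [-3.8 -9.  -5.9] [-1.96  0.93  0.  ]
shift mm [[-4.1, 10.2], [-2.4, 9.3]]
```

View pics/c15.png

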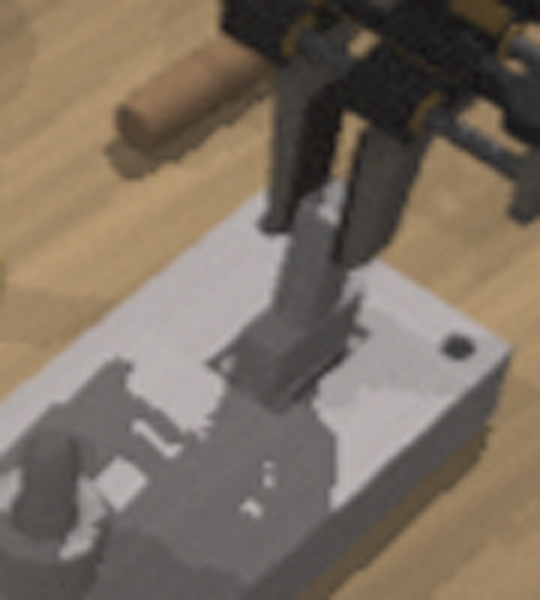

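The block is rising steadily, slip in the fingers is under 1 mm, and the base is still. I'll continue.

>>> arm_command(increments=[[[0,0.001,0.001],0,-0.8],[[0,0,0.001],0,-0.8],[[0,-0.002,0],0,-0.8],[[0,-0.002,0],0,-0.8],[[0,-0.002,0],0,-0.8],[[0,-0.002,0],0,-0.8],[[0,-0.002,0],0,-0.8],[[0,-0.002,0],0,-0.8],[[0,-0.002,0],0,-0.8],[[0,-0.002,0],0,-0.8],[[0,-0.002,0],0,-0.8],[[0,-0.001,0],0,-0.8]])

```text
t: 31.55
eef_pos: [0.5676, 0.205, 0.1226]
eef_rot: [-0.066, 1.568, 0.075]
contact_force: [-2.7, 8.1, -12.0]
grip_width: 0.0176
```

>>> arm_command(increments=[[[0,-0.001,0.001],0,-0.8],[[0,0,0.001],0,-0.8],[[0,0.002,0],0,-0.8],[[0,0.002,0],0,-0.8],[[0,0.002,0],0,-0.8],[[0,0.002,0],0,-0.8],[[0,0.002,0],0,-0.8],[[0,0.002,0],0,-0.8],[[0,0.002,0],0,-0.8],[[0,0.002,0],0,-0.8],[[0,0.002,0],0,-0.8],[[0,0,0],0,-0.8]])

```text
t: 32.75
eef_pos: [0.5674, 0.2169, 0.1229]
eef_rot: [-0.074, 1.571, 0.067]
contact_force: [-0.2, -6.7, -18.9]
grip_width: 0.0179
```

```bash
python3 jig.py 16
```

```text
32.75 [0.5674 0.2169 0.1229] [ -0.2  -6.7 -18.9] [-1.43  0.06 -0.03]
shift mm [[-2.8, 19.7], [-2.6, 21.4]]
```

The pull got too high and the base slid to about +20 mm. I'll ease the pull, bring the base back with the -y lean, and continue more gently.

>>> arm_command(increments=[[[0,-0.002,-0.002],0,-0.8],[[0,-0.002,-0.002],0,-0.8],[[0,-0.002,0],0,-0.8],[[0,-0.002,0],0,-0.8],[[0,-0.002,0],0,-0.8],[[0,-0.002,0],0,-0.8],[[0,-0.002,0],0,-0.8],[[0,-0.002,0],0,-0.8],[[0,-0.001,0],0,-0.8],[[0,0,0],0,-0.8]])

```text
t: 33.8
eef_pos: [0.5698, 0.2029, 0.123]
eef_rot: [-0.069, 1.563, 0.072]
contact_force: [-2.6, 4.5, 6.2]
grip_width: 0.0182
```

```bash
python3 jig.py 17
```

```text
33.8 [0.5698 0.2029 0.123 ] [-2.6  4.5  6.2] [ 0.89  0.83 -0.05]
shift mm [[-2.0, 20.5], [-2.7, 20.8]]
```

```bash
python3 - <<'E'
import cv2;c=cv2.imread("pics/s17.png");cv2.imwrite("pics/c17.png",cv2.resize(c[150:250,340:440],None,fx=6,fy=6,interpolation=cv2.INTER_CUBIC))
E
```

```text
(no output)
```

View pics/c17.png

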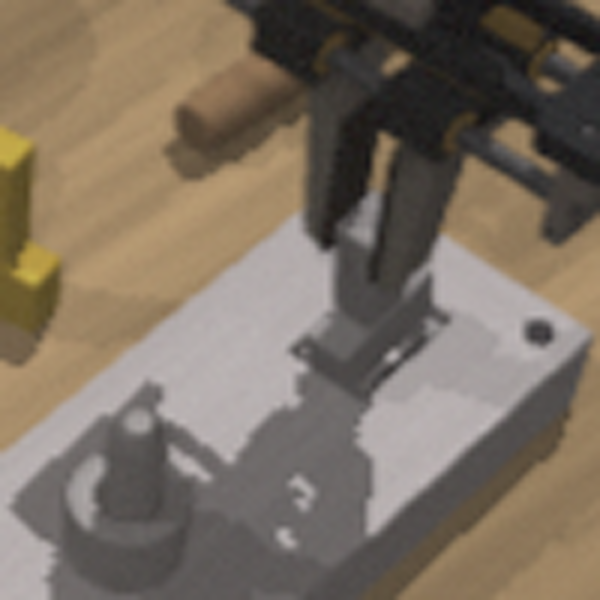

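The block leans strongly -y with the +y end of its foot nearly out of the pocket. The base is flat at +20 mm. I'll rock it back with a light pull, in short checked steps.

>>> arm_command(increments=[[[0,0,0.002],0,-0.8],[[0,0,0.002],0,-0.8],[[0,0.001,0.001],0,-0.8],[[0,0.002,0],0,-0.8],[[0,0.002,0],0,-0.8],[[0,0.002,0],0,-0.8]])

```text
t: 34.45
eef_pos: [0.5668, 0.2079, 0.1234]
eef_rot: [-0.072, 1.572, 0.069]
contact_force: [2.0, -3.2, -13.3]
grip_width: 0.0174
```

>>> arm_command(increments=[[[0,0.001,-0.002],0,-0.8],[[0,0.002,0],0,-0.8],[[0,0.002,0],0,-0.8],[[0,0.002,0],0,-0.8],[[0,0.002,0],0,-0.8],[[0,0.002,0],0,-0.8],[[0,0.002,0],0,-0.8],[[0,0,0],0,-0.8]])

```text
t: 35.25
eef_pos: [0.5677, 0.2206, 0.1235]
eef_rot: [-0.073, 1.57, 0.068]
contact_force: [-1.6, -8.6, -2.9]
grip_width: 0.0179
```

```bash
python3 jig.py 18
```

```text
35.25 [0.5677 0.2206 0.1235] [-1.6 -8.6 -2.9] [-1.77  0.42 -0.03]
shift mm [[-4.3, 19.0], [-2.5, 20.8]]
```

>>> arm_command(increments=[[[0,0.002,0.001],0,-0.8],[[0,0.002,0],0,-0.8],[[0,0.002,0],0,-0.8],[[0,0.002,0],0,-0.8],[[0,0.001,0],0,-0.8],[[0,0,0],0,-0.8]])

```text
t: 35.9
eef_pos: [0.5671, 0.2295, 0.124]
eef_rot: [-0.073, 1.571, 0.068]
contact_force: [-1.1, -8.7, -3.7]
grip_width: 0.0177
```

```bash
python3 jig.py 19
```

```text
35.9 [0.5671 0.2295 0.124 ] [-1.1 -8.7 -3.7] [-1.91  0.52 -0.08]
shift mm [[-4.4, 21.1], [-2.5, 20.8]]
```

>>> arm_command(increments=[[[0,0.002,0.001],0,-0.8],[[0,0.001,0.001],0,-0.8],[[0,-0.002,0],0,-0.8],[[0,-0.002,0],0,-0.8],[[0,-0.002,0],0,-0.8],[[0,-0.002,0],0,-0.8],[[0,-0.002,0],0,-0.8],[[0,-0.002,0],0,-0.8],[[0,-0.002,0],0,-0.8],[[0,-0.002,0],0,-0.8],[[0,0,0],0,-0.8]])

```text
t: 37.05
eef_pos: [0.5671, 0.2202, 0.1255]
eef_rot: [-0.067, 1.569, 0.074]
contact_force: [-0.8, 7.6, -10.7]
grip_width: 0.0177
```

```bash
python3 jig.py 20
```

```text
37.05 [0.5671 0.2202 0.1255] [ -0.8   7.6 -10.7] [ 1.55  0.34 -0.11]
shift mm [[-2.9, 19.4], [-2.6, 21.1]]
```

>>> arm_command(increments=[[[0,-0.002,0],0,-0.8],[[0,-0.002,0],0,-0.8],[[0,-0.002,0],0,-0.8],[[0,-0.002,0],0,-0.8],[[0,-0.001,0],0,-0.8],[[0,0,0],0,-0.8]])

```text
t: 37.7
eef_pos: [0.5684, 0.2091, 0.1269]
eef_rot: [-0.07, 1.567, 0.071]
contact_force: [-0.9, 3.6, -1.1]
grip_width: 0.0177
```

>>> arm_command(increments=[[[0,0.002,0],0,-0.8],[[0,0.002,0],0,-0.8],[[0,0.002,0],0,-0.8],[[0,0.002,0],0,-0.8],[[0,0.002,0],0,-0.8],[[0,0.002,0],0,-0.8],[[0,0.002,0],0,-0.8],[[0,0,0],0,-0.8]])

```text
t: 38.5
eef_pos: [0.5678, 0.2203, 0.1259]
eef_rot: [-0.076, 1.57, 0.067]
contact_force: [-0.7, -10.9, 2.3]
grip_width: 0.0178
```

```bash
python3 jig.py 21
```

```text
38.5 [0.5678 0.2203 0.1259] [ -0.7 -10.9   2.3] [-2.31  0.48  0.08]
shift mm [[-3.8, 18.5], [-2.4, 20.9]]
```

>>> arm_command(increments=[[[0,0.002,0.001],0,-0.8],[[0,0.002,0.001],0,-0.8],[[0,0.002,0.001],0,-0.8],[[0,0.002,0.001],0,-0.8],[[0,0.002,0],0,-0.8],[[0,0.001,0],0,-0.8],[[0,0,0],0,-0.8]])

```text
t: 39.25
eef_pos: [0.567, 0.2342, 0.1294]
eef_rot: [-0.071, 1.571, 0.071]
contact_force: [-2.8, -3.7, -1.2]
grip_width: 0.0179
```

```bash
python3 jig.py 22
```

```text
39.25 [0.567  0.2342 0.1294] [-2.8 -3.7 -1.2] [-0.89  0.87  0.02]
shift mm [[-4.2, 20.8], [-2.3, 20.2]]
```

>>> arm_command(increments=[[[0,0,0.002],0,-0.8],[[0,0,0.001],0,-0.8],[[0,0,0],0,-0.8]])

```text
t: 39.6
eef_pos: [0.5683, 0.2348, 0.1333]
eef_rot: [-0.069, 1.567, 0.072]
contact_force: [-0.1, 0.1, -4.2]
grip_width: 0.018
```

>>> arm_command(increments=[[[0,-0.001,0.003],0,-0.8],[[0,-0.001,0.004],0,-0.8],[[0,-0.001,0.003],0,-0.8],[[0,0,0],0,-0.8],[[0,0,0],0,-0.8]], squeeze=35)

```text
t: 40.1
eef_pos: [0.5676, 0.2311, 0.1428]
eef_rot: [-0.07, 1.569, 0.071]
contact_force: [0.1, -0.1, -3.0]
grip_width: 0.0174
```

```bash
python3 jig.py 23; python3 - <<'E'
from h import *
t=cv2.cvtColor(camera("top"),cv2.COLOR_RGB2BGR);cv2.imwrite("pics/t23.png",t)
c=cv2.imread("pics/s23.png");p=sense()["eef_pos"]
# coarse gray printout around block in scene: rows from TCP-level downwards
g=cv2.cvtColor(c,cv2.COLOR_BGR2GRAY)
P=[proj("scene",p+[0,0,d]).round(0) for d in(0,-.02,-.055,-.087)];print(P)
u,v=int(P[0][0]),int(P[0][1])
for r in range(v-8,v+46,2): print(r,' '.join('%3d'%x for x in g[r,u-24:u+26:2]))
print("cols",u-24)
E
```

```text
40.1 [0.5676 0.2311 0.1428] [ 0.1 -0.1 -3. ] [-0.06  0.05 -0.  ]
shift mm [[-3.1, 19.6], [-2.8, 21.3]]
[array([411., 172.]), array([410., 179.]), array([407., 190.]), array([405., 199.])]
164  75  65  61  79  80 104 121  78  64  42  30  31  40 132  57  60  61  59  53  52 102 119 120 119  89
166  62  71  83  81 132 137 138  81  65  39  27  25  81 139  36  60  63  61  55  54 112 119 122 123 131
168  81  83 113 134 141 146 150  73  64  36  26  32 112 118  46  62  64  60  56  86 121 131 137 137 131
170  84 114 139 140 146 146 138  72  59  31  31  37 127  88  55  64  64  57  53 109 130 132 140 140 133
172 136 140 141 147 144 139 139  68  49  30  52  79 134  73  59  65  62  54  64 131 133 132 128 127 126
174 141 145 148 141 139 139 140  64  46  70  93 131 136  46  64  62  60  53 110 132 138 127 124 127 129
176 152 144 140 139 138 140 140 100  43  76  88 121 136  35  61  63  55  57 122 130 133 136 130 129 131
178 143 139 141 140 141 143 140 128  95  83  85  81  74  49  64  63  54  76 135 129 126 130 131 132 129
180 141 143 143 145 151 173 169 133 108  83  87  85  58  56  63  60  56 112 134 
[... 1204 characters left out ...]
 71  73  84  84 133  90 147 159 160 162 161 159 125  73 112 177 176
206 177 154  86  73  72  83  84  71 126  88  96  60  92 153 160 160 161 159 161 163 125  63  62 148 162
208 155  94 154 129  64  85  90 117 154 153  64  56 139 159 163 158 158 158 162 160 164 152 153 160 139
210 176 165 109  79  92 131 158 133 116  82  65 146 160 162 159 158 159 159 161 162 161 164 164 142  81
212 178 177 141  93 132 159 100  98  53  73 156 158 162 162 158 159 163 161 162 161 160 163 137  84  78
214 178 175 108 105 114  99  95  78  90  90 160 162 161 161 160 162 162 162 175 175 179 129  81  79  79
216 173 177 105 108 110 108  87  90 105 147 176 175 174 173 174 162 160 170 176 177 120  79  81  79  93
cols 387
```

The forces show only the block's weight (Fz −3.0 N, lateral about 0), so it's free. I'll check lean and height numerically against where the corners should appear.

```bash
python3 - <<'E'
from h import *
p=sense()["eef_pos"];yaw=.0885
g=cv2.cvtColor(cv2.imread("pics/s23.png"),cv2.COLOR_BGR2GRAY).astype(float)
# left stem edge (x-,y- vertical edge): half-level crossing per row
E=[]
for r in range(187,193):
    row=g[r,394:408];i=np.where((row[:-1]>112)&(row[1:]<=112))[0]
    if len(i): i=i[0];E.append((394+i+(row[i]-112)/(row[i]-row[i+1]),r))
for r in range(179,184):
    row=g[r,398:410];i=np.where((row[:-1]>100)&(row[1:]<=100))[0]
    if len(i): i=i[0];E.append((398+i+(row[i]-100)/(row[i]-row[i+1]),r))
E=np.array(E);print(E.round(1).tolist());k=np.polyfit(E[:,1],E[:,0],1);print("slope",k[0])
def pts(th,d):  # block leaning th about jig x, stem centre at TCP, underside d below TCP
    M=R.from_euler("z",yaw)*R.from_euler("x",th);o=p-M.apply([0,0,d])
    f=lambda q:proj("scene",o+M.apply(q))
    a,b=f([-.009,-.011,.04]),f([-.009,-.011,.07])
    return (b[0]-a[0])/(b[1]-a[1]),{n:f(q).round(1).tolist() for n,q in dict(top_near=(.01,-.026,.03),top_left=(-.01,-.026,.03),top_farright=(.01,.026,.03),bot_near=(.01,-.026,0),bot_left=(-.01,-.026,0),bot_right=(.01,.026,0)).items()},o.round(4)
for th in(-.2,-.1,0,.1,.2): print(th,*pts(th,.087))
E
```

```text
[[401.5, 187.0], [401.2, 188.0], [401.0, 189.0], [400.7, 190.0], [400.4, 191.0], [399.8, 192.0], [403.4, 179.0], [403.4, 180.0], [403.1, 181.0], [403.4, 182.0], [402.9, 183.0]]
slope -0.2848027095063387
-0.2 -0.33127781151250496 {'top_near': [400.5, 199.8], 'top_left': [393.3, 195.0], 'top_farright': [414.4, 190.6], 'bot_near': [397.0, 210.2], 'bot_left': [389.9, 205.4], 'bot_right': [410.7, 200.9]} [0.5689 0.2138 0.0572]
-0.1 -0.270327166426545 {'top_near': [401.9, 199.6], 'top_left': [394.6, 194.8], 'top_farright': [416.2, 188.6], 'bot_near': [399.1, 209.3], 'bot_left': [392.1, 204.5], 'bot_right': [413.2, 198.4]} [0.5681 0.2224 0.0559]
0 -0.20188320742216936 {'top_near': [403.3, 199.1], 'top_left': [396.1, 194.3], 'top_farright': [418.0, 186.6], 'bot_near': [401.4, 208.1], 'bot_left': [394.3, 203.4], 'bot_right': [415.8, 195.7]} [0.5673 0.2311 0.0554]
0.1 -0.12278062274327478 {'top_near': [404.8, 198.4], 'top_left': [397.6, 193.6], 'top_farright': [419.7, 184.3], 'bot_near': [403.7, 206.6], 'bot_left': [396.7, 201.9], 'bot_right': [418.3, 192.8]} [0.5666 0.2397 0.0559]
0.2 -0.028263342169720596 {'top_near': [406.4, 197.4], 'top_left': [399.2, 192.7], 'top_farright': [421.4, 182.0], 'bot_near': [406.1, 204.8], 'bot_left': [399.1, 200.1], 'bot_right': [420.8, 189.7]} [0.5658 0.2483 0.0572]
```

Corner positions fit a lean of about −0.19 rad (top towards +y), too close to the 0.2 limit. The underside is at about z 0.057. I'll straighten it by lightly dragging its low +y edge on the solid base end beyond the pocket.

>>> arm_command(increments=[[[-0.001,0.011,0.001],0,-0.8],[[-0.001,0.011,0],0,-0.8],[[-0.001,0.01,0],0,-0.8],[[0,0,-0.005],0,-0.8],[[0,0,-0.004],0,-0.8],[[0,0,-0.002],0,-0.8],[[0,0,-0.001],0,-0.8],[[0,0,0],0,-0.8]], squeeze=14)

```text
t: 41.0
eef_pos: [0.5644, 0.2627, 0.132]
eef_rot: [-0.07, 1.57, 0.07]
contact_force: [-2.3, -0.8, 0.6]
grip_width: 0.0177
```

Contact came at TCP z 0.132, just as predicted. Now I'll drag lightly in −y.

>>> arm_command(increments=[[[0,-0.001,-0.002],0,-0.8],[[0,-0.002,-0.001],0,-0.8],[[0,-0.002,-0.001],0,-0.8],[[0,-0.002,0],0,-0.8],[[0,-0.002,0],0,-0.8],[[0,-0.002,0],0,-0.8]])

```text
t: 41.6
eef_pos: [0.5655, 0.2526, 0.1295]
eef_rot: [-0.069, 1.567, 0.072]
contact_force: [-2.8, 2.2, 5.5]
grip_width: 0.0184
```

>>> arm_command(increments=[[[0,-0.002,-0.001],0,-0.8],[[0,-0.002,0],0,-0.8],[[0,-0.002,0],0,-0.8],[[0,0,0],0,-0.8]])

```text
t: 42.0
eef_pos: [0.5658, 0.2464, 0.1289]
eef_rot: [-0.069, 1.566, 0.071]
contact_force: [-2.6, 0.6, 6.9]
grip_width: 0.0178
```

```bash
python3 jig.py 24
```

```text
42.0 [0.5658 0.2464 0.1289] [-2.6  0.6  6.9] [ 0.13  0.65 -0.04]
shift mm [[-2.3, 19.5], [-2.6, 20.5]]
```

>>> arm_command(increments=[[[0,0,0],0,-0.8],[[0,0,0.004],0,-0.8],[[0,0,0.007],0,-0.8],[[0,0,0.006],0,-0.8],[[0,-0.006,0],0,-0.8],[[0.001,-0.007,0],0,-0.8],[[0.001,-0.006,0],0,-0.8],[[0,-0.003,0],0,-0.8],[[0,0,0],0,-0.8],[[0,0,0],0,-0.8]], squeeze=30)

```text
t: 43.05
eef_pos: [0.5664, 0.2239, 0.1435]
eef_rot: [-0.07, 1.57, 0.071]
contact_force: [-0.3, 0.9, -3.2]
grip_width: 0.0177
```

```bash
python3 jig.py 25; python3 - <<'E'
from h import *
p=sense()["eef_pos"];yaw=.0885
g=cv2.cvtColor(cv2.imread("pics/s25.png"),cv2.COLOR_BGR2GRAY)
def pts(th,d):
    M=R.from_euler("z",yaw)*R.from_euler("x",th);o=p-M.apply([0,0,d]);f=lambda q:proj("scene",o+M.apply(q)).round(1).tolist()
    return {n:f(q) for n,q in dict(top_near=(.01,-.026,.03),top_left=(-.01,-.026,.03),top_right=(.01,.026,.03),bot_near=(.01,-.026,0),bot_left=(-.01,-.026,0),bot_right=(.01,.026,0)).items()}
for th in(-.2,-.1,0,.1): print(th,pts(th,.087))
u,v=proj("scene",p).astype(int)
for r in range(v+4,v+42,2): print(r,' '.join('%3d'%x for x in g[r,u-24:u+20:2]))
print("cols",u-24)
E
```

```text
43.05 [0.5664 0.2239 0.1435] [-0.3  0.9 -3.2] [-0.06  0.04  0.02]
shift mm [[-1.8, 19.2], [-2.9, 21.4]]
-0.2 {'top_near': [398.0, 200.8], 'top_left': [390.8, 196.0], 'top_right': [412.0, 191.5], 'bot_near': [394.5, 211.2], 'bot_left': [387.4, 206.4], 'bot_right': [408.3, 201.8]}
-0.1 {'top_near': [399.4, 200.6], 'top_left': [392.1, 195.7], 'top_right': [413.8, 189.6], 'bot_near': [396.7, 210.3], 'bot_left': [389.6, 205.5], 'bot_right': [410.8, 199.3]}
0 {'top_near': [400.8, 200.1], 'top_left': [393.6, 195.3], 'top_right': [415.6, 187.5], 'bot_near': [398.9, 209.1], 'bot_left': [391.9, 204.3], 'bot_right': [413.4, 196.6]}
0.1 {'top_near': [402.3, 199.4], 'top_left': [395.1, 194.6], 'top_right': [417.3, 185.3], 'bot_near': [401.3, 207.6], 'bot_left': [394.3, 202.8], 'bot_right': [416.0, 193.7]}
176 141 151 150 141 138 138 140  99  47  67  94 139 155  53  62  66  61  56 109 134 140 137
178 147 146 138 141 143 141 143 136  58  65  80 110 159  37  64  66  58  55 129 129 127 128
180 145 142 141 143 143 143 165 167 136  79  77  77  70  45  63  62  54  91 137 135 128 126
182 141 145 143 143 
[... 760 characters left out ...]
 77  73  69  94 171 164 159 160 162 165 170 173
200 176 175 176 173 174 136  76  78  82  78  75  69  72 102 148 161 161 161 162 159 158 159
202 175 177 173 175 176 133  76  75  78  73  72  70  84  89  87 122 159 161 161 161 161 159
204 176 172 172 178 121  82  82  77  78  73  75  87  82  81  99 115 157 160 160 161 161 163
206 175 174 177 113  80  68  46  74  79  75 114  89  82  64 131 161 158 162 160 160 164 163
208 177 179 112 134 158  74  82  93 114 143 147 108  48  79 161 160 160 162 158 158 160 164
210 178 176 174 139  90  88  92 158 160 107  81  56 126 158 160 159 160 162 159 160 162 162
212 176 178 176 177 105  92 155 131  99  77  52 131 160 161 160 160 159 162 160 162 174 161
cols 384
```

The block's corners now match an upright block to within about 0.05 rad. Its underside is about 17 mm above the base and centred over the shifted pocket, and the force is just its own weight. I'll hand in.

```bash
python3 -c "
from cell import *
s=sense();print(s['t'],s['eef_pos'],abs(s['dq']).max());print(finish_job())"
```

```text
43.1 [0.5663599  0.22410057 0.14350321] 0.004574948454267187
the job is handed in; nothing more can be done
None
```

I slid the spacer over the post and released it on the base, then rocked the block free. I handed the job in at 43.1 s with the block still held above its pocket. No verdict was reported.

**Last checks on the block:**
- **Lean:** it was leaning about 0.19 rad when it came out, so I straightened it by lightly dragging its edge on the solid end of the base. Its corners in the scene picture then matched upright to about 0.05 rad.
- **Height and position:** the underside was about 15–17 mm above the base top, and the block was centred over the pocket to 1–2 mm.
- **Hold:** the tool felt only the block's weight (about 3 N), so nothing of the jig was touching it, and the arm was still.

**Base:** its holes were about 20 mm along +y from where they started, inside the 40 mm limit, and it had not turned noticeably. The slides came in two main steps, when I pushed too low and later when I pulled too hard. I never measured its height or tilt directly; it looked flat in every picture.

**Spacer:** the last picture I looked at, at about 34 s, still showed it round the post and down on the base. I did not look at it again after that, and nothing touched it.

**Other limits:** the grip slipped once, so I regripped the stem. My first way of tracking the base from pictures was thrown off by shadows, so I replaced it with hole detection. The bystanders stayed clear of the arm, but I did not measure them again.

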